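# Dock the handheld GPS on its sloped chart-table mount

## Robot

A 6-joint arm with a two-finger parallel gripper is mounted at the origin on the work surface. World frame = base frame: x ahead of the robot, y to its left, z up, the work surface at z = 0. Lengths are in m, angles in rad, forces in N, time in s.
With the tool pointing down it reaches from about 0.35 to 0.775 m from the base axis. Payload 7.3 kg.
Tool frame: the origin (TCP) lies between the finger pads; the fingertips stand 8 mm ahead of it and the grasp point (between the pads) lies 11 mm behind it (robot.nose_length is the distance from the TCP to the fingertips, in m); z points along the fingers, y is the line along which they close (so a half turn about z gives the same grasp; the last joint's range is limited). The gripper opens to 92 mm and grips with 3 to 60 N. Pads are 19 mm wide; open, the fingers measure 130 mm over their backs; the gripper's body (75 mm by 190 mm) begins 47 mm behind the grasp point.
Start: joints at [-1.297, 0.342, 1.524, -0, 1.275, -0.146], TCP at [0.214, -0.479, 0.235] pointing down, gripper open.
Joint ranges: [-2.53, 2.53], [-0.77, 2.02], [0.04, 2.7], [-1, 4.14], [0.28, 2.66], [-3.11, 3.11]. Speed limits (rad/s): [2.57, 2.57, 3.14, 3.14, 3.14, 3.14].

## Interface

Orientations are given as [roll, pitch, yaw] about the fixed x, y, z axes, in that order (R = Rz(yaw) Ry(pitch) Rx(roll)).
In Python, from cell import robot gives the robot as it stands. The module is installed in compiled form; this text tells all that it offers.
- The arm moves only by the shell command python3 -m jog 'ROWS' [FORCE]. ROWS is JSON, a list that holds one entry, the list of rows, each a list of 5 numbers: the gripper's target within -1 to 1 (fully open at 1, half-way at 0, shut at -1), then the shift along the tool's x, y, z in m, then the turn about the tool's z in rad. A call has 1 to 5 rows; each row is the pose to reach, as a shift and turn from the pose commanded when the call began, along the tool's axes at that moment; what a row does not reach only later rows make up. A row lasts 1/12 s, in which the tool goes at most 41.7 mm and 7.16 degrees, less where a joint would pass 70% of its speed; a pose out of reach is approached as far as the arm can. A call with a gripper value outside its range is refused whole. The fingers move at their own pace and stop on an object; FORCE is the grip in N (left out, the last holds). Time passes only in rows, so rows that repeat a pose let the fingers close. It gives the time, the measured TCP pose, the force, the opening and the grip force at its end, in the units of the state.
- robot.observe(): the state, without advancing time (a new reading comes with each control period).
- robot.read_camera(name): name is "scene" or "top" or "wrist"; returns the picture (400x640x3 uint8, red, green, blue); there is no depth.
- robot.camera_model(name): a dict with "camera_matrix" (3x3 intrinsics, pixels), "position" and "attitude" of the camera in the world; the wrist camera has in their place "mount" (4x4, takes a point from camera to tool coordinates, whose origin is the TCP and whose axes are the flange's). Camera axes: x right, y down, z forward; pixel columns grow to the right and rows downward; lengths in m; the calibration is good to about 2 mm. A picture is of the moment at which its call begins: read the wrist's pose just before it. camera_model takes no time and is no camera call.
- robot.hand_in(): hands the job in; it is judged then, once.
The state is a dict: "time": time; "qpos": joint angles; "qvel": joint speeds; "joint_efforts": joint torques, N m; "tool_pos": TCP position; "tool_rot": TCP orientation; "contact_force": force on the tool from outside, world axes, zero at the start; "torque": the same for the moment, N m; "opening": finger opening in m; "grip_force": force on a finger pad.
Only numpy, scipy, OpenCV 4.12 (cv2) and the standard library are available. Lean on these libraries where they do the work, as an engineer would, in place of code of your own. Each camera call takes 0.05 s, during which the arm holds its last target. There are 200 camera calls.

## Task

Put the yellow handheld GPS on its sloped mount, screen outward and antenna end uphill: enter the foot on its back into the track from the open upper end and slide it down until it is fully home against the stop. Then press the steel lock plunger beside the track down to its stop and let it spring back up. Leave the ceramic dish and the orange light where they are.

Things in the scene. Friction and masses are not known exactly. Their poses are not given: they have to be found in the camera images.
- gps_center (a point): Middle of the yellow handheld GPS unit, loose, 150 to 310 g, 42 mm high in all, at first lying screen up on its foot on the bench; this point is 21 mm above the foot's underside. x along the unit to the antenna end, z out of the screen, y across. Case 120 (x) by 56 (y) by 28 mm (z), flat sides, 14 to 42 mm above the foot's underside, centred on this point in x and y.
- gps_foot (a point): Centre of the underside of the GPS unit's black T foot, 21 mm below the unit's middle (same axes). Flange 50 (x) by 36 (y) by 5 mm thick; above it a neck 46 (x) by 22 (y) by 9 mm up to the case.
- gps_antenna (a point): Tip of the GPS unit's black stub antenna (18 mm thick, 24 mm long), 84 mm from the unit's middle along its x, 15 mm to -y.
- track: Aluminium track, fixed, sloping up at 30 degrees away from the robot. Origin: on its floor surface, centre line, at the inner face of the 11 mm high stop at the closed lower end, 50 mm above the bench. x uphill along the track, y across, z square out of the floor (leans 30 degrees back to the robot). Home, the flange touches the stop and the GPS middle is at x 25, y 0, z 21 mm.
- track_mouth (a point): Open upper end of the track's channel: on the floor, centre line, 70 mm uphill of the stop, axes as the track. Walls and lips run from here to the stop: channel 40 mm wide inside, 48 outside; lips' underside 8 mm, top 11 mm above the floor; gap between lips 28 mm. Uphill of here flared walls 8 mm high for 17 mm; bare floor 56 mm wide for 50 mm.
- plunger_top (a point): Centre of the top of the round steel lock plunger (28 mm across), upright in a housing on the mount, 90 mm to the +y side of the track's centre line near its lower end. It is pressed straight down (world -z) 10 mm against a spring; fully down takes 5 N.
- plunger (a joint): Travel of the plunger, m: 0 up, 0.010 down at its stop; it springs back when let go.
- dish: White ceramic dish, loose, 100 mm across, 30 mm high, origin at the centre of its underside. Bystander.
- light: Orange buoyancy light standing on the bench, loose, 60 mm across, 90 mm high, origin at the centre of its underside. Bystander.

How it is judged:
By the outcome, as a careful person would: the job done as asked, in the order asked, and still so for the second after the job is handed in, with the robot touching nothing.
It also fails if it takes over 53 s, if anything falls off the work surface, if the arm or the gripper's body presses on something with over 40 N, if the wrist force passes 120 N, or if a joint passes its speed limit or range.

## Working session

There is one attempt and no reset: what is moved stays moved. The work goes in short steps, Python scripts to look and compute and a shell command to move; the robot and the scene stay as the last step left them, time stands still between calls to the robot, and variables do not carry over. Pictures are saved under pics/ and viewed, at most 10 in all, crops included, and the job is handed in when it is done.

```bash
mkdir -p pics
python3 - <<'E'
from cell import robot
import cv2,numpy as np
for n in("scene","top"):
    im=robot.read_camera(n);cv2.imwrite(f"pics/{n}0.png",im[:,:,::-1]);m=robot.camera_model(n);print(n,m)
print(robot.camera_model("wrist"));print(robot.observe())
E
```

```text
scene {'camera_matrix': array([[367.81488665,   0.        , 315.361463  ],
       [  0.        , 367.81488665, 198.31430052],
       [  0.        ,   0.        ,   1.        ]]), 'position': array([1.08398807, 0.20129011, 0.85013507]), 'attitude': array([-2.49924985,  0.0129318 ,  1.8615113 ])}
top {'camera_matrix': array([[518.36219413,   0.        , 320.65492251],
       [  0.        , 518.36219413, 191.46476165],
       [  0.        ,   0.        ,   1.        ]]), 'position': array([0.37224632, 0.01085125, 1.37859313]), 'attitude': array([-2.99925191,  0.00568633, -1.54154984])}
{'camera_matrix': array([[332.5851369 ,   0.        , 322.08252955],
       [  0.        , 332.5851369 , 203.71240239],
       [  0.        ,   0.        ,   1.        ]]), 'mount': array([[ 1.31264895e-03, -9.62012839e-01, -2.73001051e-01,
         7.38196601e-02],
       [ 9.99999133e-01,  1.29204626e-03,  2.55247094e-04,
         5.54079045e-05],
       [ 1.07179005e-04, -2.73001149e-01,  9.62013701e-01,
        -1.50678623e-01],
       [ 0.00000000e+00,  0.00000000e+00,  0.00000000e+00,
         1.00000000e+00]])}
{'time': 0.1, 'qpos': array([-1.29698072e+00,  3.42632881e-01,  1.52489024e+00, -5.90938605e-06,
        1.27538736e+00, -1.46051060e-01]), 'qvel': array([-2.58626734e-05, -1.13146905e-03, -2.36519904e-03,  4.52631644e-04,
       -1.44265937e-03, -6.03402057e-05]), 'joint_efforts': array([ 1.97006746e-03, -4.32002413e+01, -2.44696105e+01,  7.18766288e-02,
        5.26052120e-02, -5.21316963e-05]), 'tool_pos': array([ 0.21391306, -0.47907709,  0.23413582]), 'tool_rot': array([-3.14028804e+00, -1.86195295e-04,  4.19868266e-01]), 'contact_force': array([ 0.70863729,  0.37882873, -0.94051305]), 'torque': array([ 0.0109611 , -0.03327519, -0.00812753]), 'grip_force': 0.0, 'opening': 0.09160684769645712}
```

View pics/scene0.png

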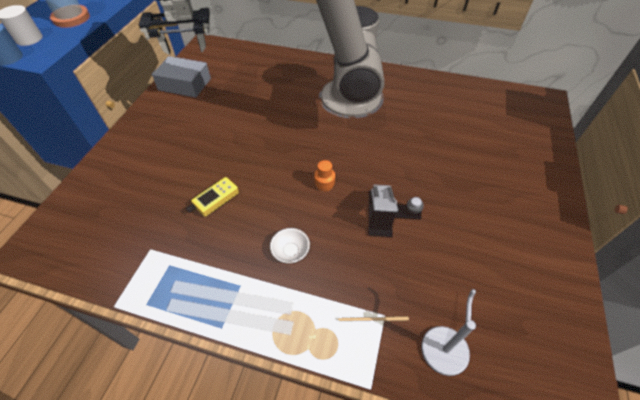

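View pics/top0.png

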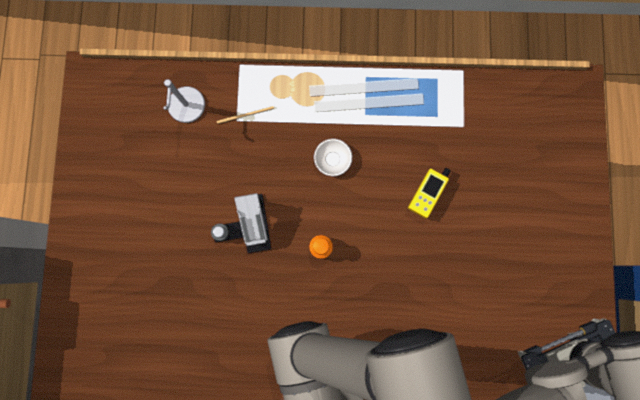

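The scene picture shows the yellow GPS at about (215,197), the mount at (383,210) and the plunger at (415,205). In the top view the GPS is at (429,193) with its antenna at (446,172). The track runs from its lower end at about (257,245) to its upper end at (247,197). The plunger is at (220,232), the dish at (333,157) and the light at (321,247).

```bash
cat > h.py <<'E'
from cell import robot
import cv2,numpy as np
from scipy.spatial.transform import Rotation as R
def pose(n,s=None):
    m=robot.camera_model(n);K=m["camera_matrix"]
    if n=="wrist":
        T=np.eye(4);T[:3,:3]=R.from_euler("xyz",s["tool_rot"]).as_matrix();T[:3,3]=s["tool_pos"];T=T@m["mount"]
        return K,T[:3,:3],T[:3,3]
    return K,R.from_euler("xyz",m["attitude"]).as_matrix(),m["position"]
def ray(c,uv):
    K,A,p=c;return p,A@np.linalg.solve(K,[*uv,1.])
def proj(c,P):
    K,A,p=c;q=K@(A.T@(np.asarray(P)-p));return q[:2]/q[2]
def atz(c,uv,z):
    p,d=ray(c,uv);return p+d*(z-p[2])/d[2]
def tri(*obs):
    M=np.zeros((3,3));b=np.zeros(3)
    for c,uv in obs:
        p,d=ray(c,uv);d/=np.linalg.norm(d);N=np.eye(3)-np.outer(d,d);M+=N;b+=N@p
    X=np.linalg.solve(M,b);return X,[np.round(proj(c,X)-uv,1) for c,uv in obs]
def blob(im,lo,hi,c):
    h=cv2.cvtColor(im,cv2.COLOR_RGB2HSV);m=cv2.inRange(h,lo,hi)
    n,l,st,ce=cv2.connectedComponentsWithStats(m)
    return m,st,ce
def snap(name):
    s=robot.observe();im=robot.read_camera("wrist");cv2.imwrite(f"pics/{name}.png",im[:,:,::-1])
    import pickle;pickle.dump(s,open(f"pics/{name}.pkl","wb"));return im,pose("wrist",s)
def load(name):
    import pickle;return cv2.imread(f"pics/{name}.png")[:,:,::-1],pose("wrist",pickle.load(open(f"pics/{name}.pkl","rb")))
E
python3 - <<'E'
from h import *
t=pose("top");s=pose("scene")
np.set_printoptions(precision=4,suppress=True)
for n,a,b in(("gps",(429,193),(215,197)),("plunger",(219,231),(416,203)),("dish",(333,157),(290,246)),("light top",(321,246),(325,167))):
    print(n,*tri((t,a),(s,b)))
print(atz(t,(447,172),.03),atz(t,(257,245),.05),atz(t,(247,197),.1))
st=robot.observe();print(R.from_euler("xyz",st["tool_rot"]).as_matrix())
E
```

```text
gps [ 0.5696 -0.2604  0.0246] [array([-0.3,  0.1]), array([-0.3, -0. ])]
plunger [0.4526 0.2827 0.0484] [array([-0.3,  0. ]), array([-0.3, -0. ])]
dish [ 0.6594 -0.0053  0.0246] [array([-0.2,  0.1]), array([-0.3, -0. ])]
light top [0.4207 0.0197 0.0774] [array([-0.3,  0.1]), array([-0.3, -0. ])]
[ 0.6266 -0.3076  0.03  ] [0.4197 0.1824 0.05  ] [0.5361 0.2064 0.1   ]
[[ 0.9131  0.4076 -0.0004]
 [ 0.4076 -0.9131  0.0013]
 [ 0.0002 -0.0013 -1.    ]]
```

```bash
python3 -m jog '[[[1,0.2,-0.027,0,0],[1,0.2,-0.027,0,0],[1,0.2,-0.027,0,0],[1,0.2,-0.027,0,0],[1,0.2,-0.027,0,0]]]' | tail -c 400
python3 -m jog '[[[1,0.2,-0.028,0.03,0.6],[1,0.2,-0.028,0.03,0.6],[1,0.2,-0.028,0.03,0.6],[1,0.2,-0.028,0.03,0.6],[1,0.2,-0.028,0.03,0.6]]]' | tail -c 400
python3 -m jog '[[[1,0,0,0,0.33],[1,0,0,0,0.33],[1,0,0,0,0.33],[1,0,0,0,0.33],[1,0,0,0,0.33]]]' | tail -c 400
python3 -c "
from h import *
snap('g1')"
```

```text
time: 0.52
tool_pos: [0.3874, -0.3714, 0.2345]
tool_rot: [-3.141, -0.0, 0.42]
contact_force: [0.3, -0.0, -0.2]
opening: 0.0919
grip_force: 0.0
time: 0.93
tool_pos: [0.5509, -0.2694, 0.2054]
tool_rot: [-3.142, 0.001, -0.173]
contact_force: [0.3, -0.7, -0.1]
opening: 0.0919
grip_force: 0.0
time: 1.35
tool_pos: [0.5495, -0.2706, 0.2056]
tool_rot: [-3.142, 0.001, -0.495]
contact_force: [-0.3, -0.1, 0.2]
opening: 0.0914
grip_force: 0.0
```

View pics/g1.png

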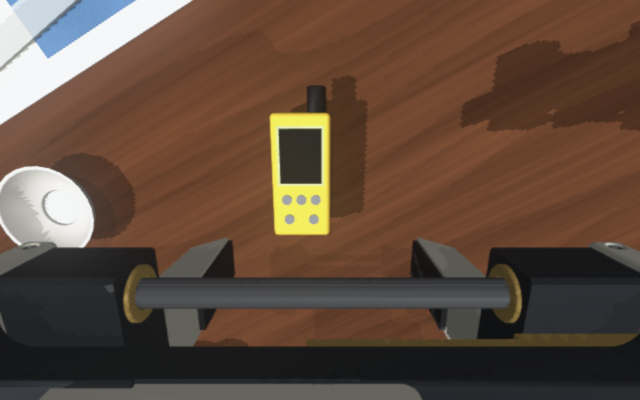

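The wrist picture shows the GPS screen up. Its top-face corners are at about (270,114), (329,114), (329,234) and (275,234), and the antenna points up in the picture at (316,98). The dish is at the left.

```bash
cat > g.py <<'E'
from h import *
import sys
np.set_printoptions(precision=4,suppress=True)
def quad(im):
    m=cv2.inRange(cv2.cvtColor(np.ascontiguousarray(im),cv2.COLOR_RGB2HSV),(22,110,90),(38,255,255))
    m=cv2.morphologyEx(m,cv2.MORPH_CLOSE,np.ones((5,5)))
    cs,_=cv2.findContours(m,0,2);k=max(cs,key=cv2.contourArea)
    return k[:,0].astype(float)
def rect(c,k,z):
    P=np.array([atz(c,u,z)[:2] for u in k]);r=cv2.minAreaRect((P*1000).astype(np.float32));return r
E
python3 - <<'E'
from g import *
im,c=load('g1');k=quad(im)
for z in(.03,.042,.05):print(z,rect(c,k,z))
print(rect(pose("top"),quad(cv2.imread('pics/top0.png')[:,:,::-1]),.042))
E
```

```text
0.03 ((568.2003784179688, -256.06298828125), (57.35435485839844, 123.17597961425781), 61.810508728027344)
0.042 ((569.9086303710938, -257.8927307128906), (55.24439239501953, 118.64460754394531), 61.81056213378906)
0.05 ((571.0475463867188, -259.11260986328125), (53.837764739990234, 115.6236801147461), 61.81051254272461)
((568.0123291015625, -255.7404327392578), (59.31686019897461, 124.0709457397461), 61.91222381591797)
```

```bash
python3 -m jog '[[[1,0.022,-0.021,0.1,0],[1,0.022,-0.021,0.1,0],[1,0.022,-0.021,0.1,0],[1,0.022,-0.021,0.1,0],[1,0.022,-0.021,0.1,0]]]'
python3 - <<'E'
from g import *
im,c=snap('g2');k=quad(im);print(k.min(0),k.max(0))
for z in(.03,.042,.05):print(z,rect(c,k,z))
# triangulate top-face upper corners from both views
im1,c1=load('g1');k1=quad(im1)
f=lambda k:(k[np.argmin(k@[1,1])],k[np.argmin(k@[-1,1])])
for a,b in zip(f(k1),f(k)):print(a,b,*tri((c1,a),(c,b)))
E
```

```text
time: 1.82
tool_pos: [0.5785, -0.2627, 0.1053]
tool_rot: [3.142, 0.002, -0.496]
contact_force: [-0.1, -0.3, 0.7]
opening: 0.092
grip_force: 0.0
[279. 146.] [364. 277.]
0.03 ((579.3705444335938, -263.04718017578125), (58.415443420410156, 97.98542785644531), 61.79445266723633)
0.042 ((582.7933349609375, -264.906982421875), (55.31143569946289, 92.77872467041016), 61.79441452026367)
0.05 ((585.0751953125, -266.14678955078125), (53.24208450317383, 89.30767822265625), 61.79444122314453)
[271. 114.] [285. 147.] [ 0.6337 -0.2616  0.0249] [array([ 1.6, -0.6]), array([-2.2,  0.9])]
[329. 115.] [364. 152.] [ 0.607  -0.3087  0.0395] [array([ 0.1, -0.1]), array([-0.2,  0.2])]
```

```bash
python3 -m jog '[[[1,0,0,0.03,0],[1,0,0,0.06,0],[1,0,0,0.088,0],[1,0,0,0.088,0],[1,0,0,0.088,0]]]' 15
python3 -m jog '[[[-0.2,0,0,0,0],[-0.2,0,0,0,0],[-0.2,0,0,0,0],[-0.2,0,0,0,0],[-0.2,0,0,0,0]]]' 15
python3 -m jog '[[[-1,0,0,0,0],[-1,0,0,0,0],[-1,0,0,0,0]]]' 15
```

```text
time: 2.28
tool_pos: [0.5791, -0.2634, 0.0193]
tool_rot: [3.141, -0.001, -0.497]
contact_force: [0.2, -0.5, 0.5]
opening: 0.092
grip_force: 0.0
time: 2.7
tool_pos: [0.5795, -0.2631, 0.019]
tool_rot: [3.141, -0.002, -0.497]
contact_force: [0.1, 0.2, -0.4]
opening: 0.0632
grip_force: 0.0
time: 2.95
tool_pos: [0.5792, -0.2629, 0.0185]
tool_rot: [3.141, -0.001, -0.497]
contact_force: [-0.8, 0.5, 4.4]
opening: 0.0556
grip_force: 15.0
```

```bash
python3 -m jog '[[[-1,0,0,-0.04,0],[-1,0,0,-0.08,0],[-1,0,0,-0.12,0],[-1,0,0,-0.16,0],[-1,0,0,-0.19,0]]]' 15
python3 -m jog '[[[-1,-0.154,-0.117,-0.04,0],[-1,-0.154,-0.117,-0.04,0],[-1,-0.154,-0.117,-0.04,0],[-1,-0.154,-0.117,-0.04,0],[-1,-0.154,-0.117,-0.04,0]]]'
python3 -m jog '[[[-1,-0.154,-0.117,0,-0.6],[-1,-0.154,-0.117,0,-0.6],[-1,-0.154,-0.117,0,-0.6],[-1,-0.154,-0.117,0,-0.6],[-1,-0.154,-0.117,0,-0.6]]]'
python3 -m jog '[[[-1,0,0,0,-0.11],[-1,0,0,0,-0.11],[-1,0,0,0,-0.11]]]'
python3 -c "
from h import *
snap('m1')"
```

```text
time: 3.37
tool_pos: [0.5793, -0.2629, 0.2112]
tool_rot: [3.141, -0.003, -0.497]
contact_force: [0.9, -1.8, -2.2]
opening: 0.0557
grip_force: 15.0
time: 3.78
tool_pos: [0.4976, -0.0839, 0.2482]
tool_rot: [-3.141, 0.001, -0.497]
contact_force: [1.4, 0.8, -1.3]
opening: 0.0562
grip_force: 15.0
time: 4.2
tool_pos: [0.4175, 0.0924, 0.2477]
tool_rot: [-3.141, 0.001, 0.11]
contact_force: [-0.1, -0.6, -2.1]
opening: 0.056
grip_force: 15.0
time: 4.45
tool_pos: [0.4199, 0.0899, 0.2478]
tool_rot: [3.141, 0.0, 0.21]
contact_force: [0.5, -1.3, -1.9]
opening: 0.0561
grip_force: 15.0
```

View pics/m1.png

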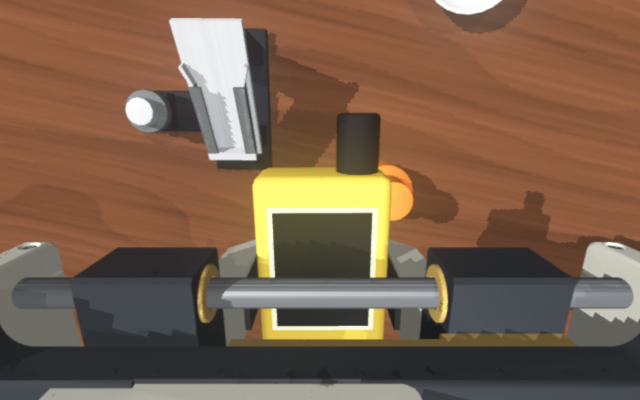

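The wrist picture shows the held GPS with its antenna forward. The mount is at upper left, with its floor's upper corners at (171,18) and (243,18) and the stop end from (208,160) to (257,157). The plunger top is at (140,110). I'll take a second view for triangulation.

```bash
python3 -m jog '[[[-1,0.01,0.08,0,0],[-1,0.01,0.08,0,0],[-1,0.01,0.08,0,0],[-1,0.01,0.08,0,0]]]'
python3 - <<'E'
from h import *
b,_=snap('m2');a,_=load('m1')
A=cv2.resize(np.ascontiguousarray(a[0:180,115:280]),None,fx=2.4,fy=3,interpolation=cv2.INTER_CUBIC)
B=cv2.resize(np.ascontiguousarray(b[0:190,25:190]),None,fx=2.4,fy=3,interpolation=cv2.INTER_CUBIC)
A=cv2.resize(a[0:200,115:280],None,fx=2.4,fy=3,interpolation=cv2.INTER_CUBIC);B=cv2.resize(b[0:200,25:190],None,fx=2.4,fy=3,interpolation=cv2.INTER_CUBIC)
cv2.imwrite('pics/mm.png',np.hstack([A,B])[:,:,::-1])
E
```

```text
time: 4.83
tool_pos: [0.4472, 0.0112, 0.2475]
tool_rot: [-3.141, 0.001, 0.205]
contact_force: [-1.4, -0.5, -2.5]
opening: 0.0556
grip_force: 15.0
```

View pics/mm.png

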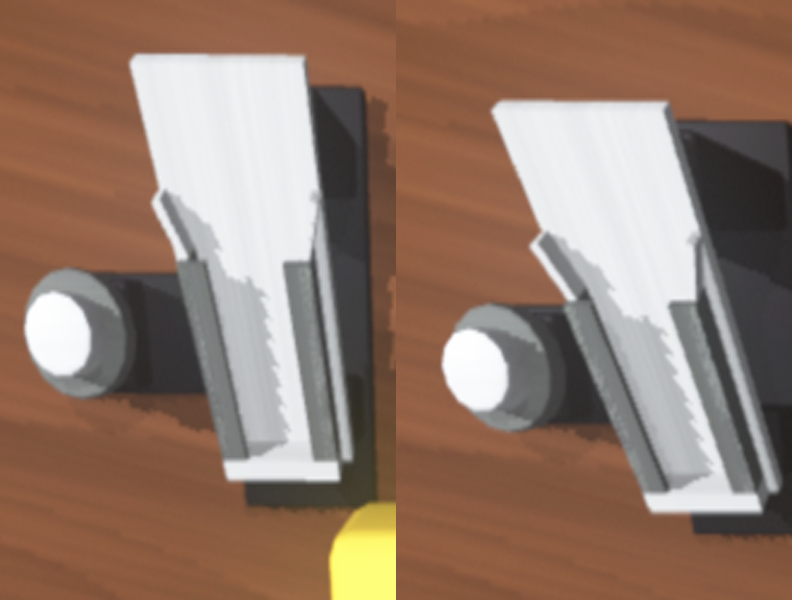

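The composite picture of the two views shows the track's lips, mouth and stop edges, the floor's upper corners and the white plunger top clearly. The plunger top is at (58,334) in the left half and (475,370) in the right half. I'll fit the mount's pose to these points.

```bash
cat > fit.py <<'E'
from g import *
from scipy.optimize import least_squares
_,c1=load('m1');_,c2=load('m2')
L=[((120,28,0),(131,57),(492,103)),((120,-28,0),(305,56),(667,102)),((70,14,11),(206,261),(591,302)),((70,24,11),(178,262),(566,303)),
((70,-14,11),(285,262),(671,302)),((70,-24,11),(312,262),(697,302)),((0,24,11),(222,460),(645,492)),((0,-24,11),(338,460),(757,492)),((0,14,11),(246,460),(668,491)),((0,-14,11),(316,460),(738,491))]
ua=lambda p:np.array([115+p[0]/2.4,p[1]/3]);ub=lambda p:np.array([25+(p[0]-396)/2.4,p[1]/3])
def T(v,P):return v[:3]+R.from_euler("xyz",[0,-v[4],v[3]]).apply(np.array(P)/1000)
def res(v):return np.concatenate([np.r_[proj(c1,T(v,P))-ua(a),proj(c2,T(v,P))-ub(b)] for P,a,b in L])
r=least_squares(res,[.42,.19,.05,.2,.52]);v=r.x
E
python3 - <<'E'
from fit import *
print(v,np.degrees(v[3:]),np.abs(r.fun).max(),np.sqrt(np.mean(r.fun**2)))
print(r.fun.reshape(-1,4).round(1))
for z in(.05,):
  r2=least_squares(lambda w:res([w[0],w[1],z,w[2],np.pi/6]),[.42,.19,.2]);print(r2.x,np.sqrt(np.mean(r2.fun**2)))
print(tri((c1,ua((58,334))),(c2,ub((475,370)))))
t=pose("top");s=pose("scene")
print(proj(t,T(v,(120,0,0))),proj(t,T(v,(0,0,11))),proj(s,T(v,(120,0,0))),tri((t,(219,231)),(s,(416,203)))[0])
# gps tilt: case top edge far corners & antenna
for th in np.radians([0,10,20,30,40]):
    for nm,c in(('m1',c1),('m2',c2)):
        import pickle;st=pickle.load(open(f'pics/{nm}.pkl','rb'));Rt=R.from_euler("xyz",st["tool_rot"]).as_matrix()
        g=np.array([0,0,-.011])
        def q(x,y,z): # gps coords rel case pivot (x 10, z +7 of centre)
            x-=.0097;z-=.007+.0015
            return st["tool_pos"]+Rt@(g+[x*np.cos(th)-z*np.sin(th),-y,-(x*np.sin(th)+z*np.cos(th))])
        print(round(np.degrees(th)),nm,proj(c,q(.06,.028,.021)).round(),proj(c,q(.06,-.028,.021)).round(),proj(c,q(.084,-.015,.007)).round())
E
```

```text
[0.4367 0.1859 0.0517 0.2083 0.5121] [11.9345 29.3403] 1.699034354123853 0.5408702774013825
[[ 0.6  0.1  0.7  0.5]
 [ 0.1  0.7 -1.   0.7]
 [ 0.1  0.   0.3 -0.2]
 [ 0.2 -0.4 -0.8 -0.5]
 [-0.3 -0.2 -0.8 -0.2]
 [ 0.1 -0.2 -0.2 -0.3]
 [ 1.3 -0.3 -0.2  0. ]
 [ 0.4 -0.1  0.2 -0.1]
 [ 1.2 -0.3 -0.   0.4]
 [-0.3 -0.2 -1.7  0.3]]
[0.437  0.1866 0.2059] 0.6366012002499816
(array([0.452 , 0.2823, 0.0561]), [array([0., 0.]), array([-0., -0.])])
[245.9763 195.2397] [255.7037 240.157 ] [385.3823 208.5947] [0.4526 0.2827 0.0484]
0 m1 [250. 172.] [394. 173.] [359. 108.]
0 m2 [250. 172.] [394. 173.] [359. 108.]
10 m1 [245. 185.] [399. 185.] [362. 110.]
10 m2 [245. 185.] [399. 185.] [362. 110.]
20 m1 [241. 202.] [403. 202.] [366. 120.]
20 m2 [241. 202.] [403. 202.] [366. 120.]
30 m1 [237. 224.] [407. 224.] [371. 139.]
30 m2 [237. 224.] [407. 224.] [371. 139.]
40 m1 [234. 251.] [410. 251.] [375. 168.]
40 m2 [234. 251.] [410. 251.] [375. 168.]
```

```bash
python3 -m jog '[[[-1,0.015,0.188,0,0],[-1,0.015,0.188,0,0],[-1,0.015,0.188,0.02,0],[-1,0.015,0.188,0.03,0],[-1,0.015,0.188,0.05,0]]]'
python3 -m jog '[[[-1,0,0,0.04,0],[-1,0,0,0.08,0],[-1,0,0,0.12,0],[-1,0,0,0.15,0],[-1,0,0,0.16,0]]]'
python3 -m jog '[[[-1,0,0,0.008,0],[-1,0,0,0.013,0],[-1,0,0,0.017,0],[-1,0,0,0.018,0],[-1,0,0,0.018,0]]]'
```

```text
time: 5.3
tool_pos: [0.5035, -0.1705, 0.2001]
tool_rot: [3.136, -0.006, 0.21]
contact_force: [0.5, -0.5, -1.4]
opening: 0.056
grip_force: 15.0
time: 5.72
tool_pos: [0.4981, -0.1649, 0.0335]
tool_rot: [-3.136, 0.007, 0.212]
contact_force: [-1.5, 0.5, -2.1]
opening: 0.0558
grip_force: 15.0
time: 6.13
tool_pos: [0.5017, -0.1672, 0.0211]
tool_rot: [3.14, -0.002, 0.213]
contact_force: [0.1, 0.4, -3.0]
opening: 0.0559
grip_force: 15.0
```

```bash
python3 -m jog '[[[-1,0,0,0.003,0],[0.6,0,0,0.003,0],[0.6,0,0,0.003,0],[0.6,0,0,0.003,0],[0.6,0,0,0.003,0]]]'
python3 -m jog '[[[0.4,-0.032,0,0,0],[0.4,-0.032,0,0,0],[0.3,-0.032,0,0,0],[-0.2,-0.032,0,0,0],[-1,-0.032,0,0,0]]]'
python3 -m jog '[[[-1,0,0,0,0],[-1,0,0,0,0],[-1,0,0,0,0]]]' 25
python3 -m jog '[[[-1,0,0,-0.02,0],[-1,0,0,-0.06,0],[-1,0,0,-0.1,0],[-1,0,0,-0.14,0],[-1,0,0,-0.18,0]]]'
python3 -m jog '[[[-1,0,0,-0.03,0],[-1,0,0,-0.05,0],[-1,0,0,-0.05,0]]]'
python3 -c "
from h import *
snap('r1')"
```

```text
time: 6.55
tool_pos: [0.5012, -0.167, 0.0173]
tool_rot: [3.141, -0.0, 0.213]
contact_force: [-0.3, -0.1, 0.6]
opening: 0.0728
grip_force: 0.0
time: 6.97
tool_pos: [0.4705, -0.174, 0.0173]
tool_rot: [3.141, -0.001, 0.213]
contact_force: [-1.9, -1.3, 2.6]
opening: 0.0561
grip_force: 15.0
time: 7.22
tool_pos: [0.4705, -0.174, 0.0173]
tool_rot: [3.14, -0.001, 0.213]
contact_force: [0.3, -2.0, 3.9]
opening: 0.056
grip_force: 25.0
time: 7.63
tool_pos: [0.4692, -0.173, 0.1983]
tool_rot: [-3.14, 0.001, 0.213]
contact_force: [0.8, -1.0, -2.7]
opening: 0.0557
grip_force: 25.0
time: 7.88
tool_pos: [0.4715, -0.1742, 0.2512]
tool_rot: [3.136, -0.006, 0.213]
contact_force: [0.6, -0.1, -2.3]
opening: 0.0559
grip_force: 25.0
```

View pics/r1.png

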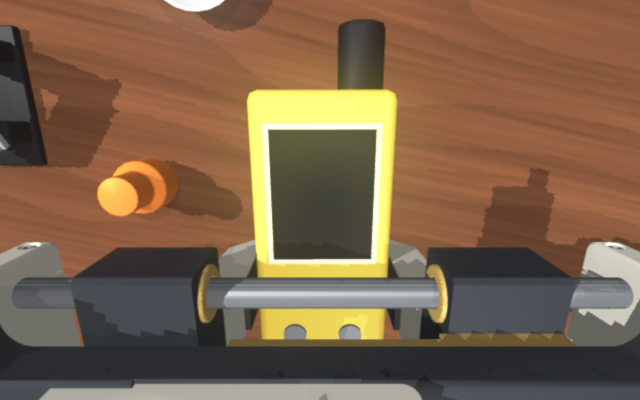

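The wrist picture shows the GPS held level, nearer its tail. The case's far corners are at (249,91) and (396,92) and the antenna tip at about row 21. I'll fit the grasp offset and the tilt.

```bash
cat > held.py <<'E'
from g import *
from scipy.optimize import least_squares
def held(name,obs,zg=.0283,x0=(-.02,0,0)):
    import pickle;st=pickle.load(open(f'pics/{name}.pkl','rb'));c=pose("wrist",st);Rt=R.from_euler("xyz",st["tool_rot"]).as_matrix()
    def q(w,P):
        x,y,z=np.array(P)/1000;x-=w[0];z-=zg;th=w[1]
        return st["tool_pos"]+Rt@[x*np.cos(th)-z*np.sin(th),-y+w[2],-.011-(x*np.sin(th)+z*np.cos(th))]
    r=least_squares(lambda w:np.concatenate([proj(c,q(w,P))-u for P,u in obs]),x0)
    return r.x,r.fun.round(1)
E
python3 - <<'E'
from held import *
# coords: x from centre, y, z above foot; screen outline skipped
print(held('r1',[((60,28,42),(249,91)),((60,-28,42),(396,92))]))
E
```

```text
(array([-0.0194, -0.0948,  0.0002]), array([-0. ,  0.4,  0. , -0.4]))
```

```bash
python3 -m jog '[[[-1,0.055,-0.18,0,0],[-1,0.055,-0.18,0,0],[-1,0.055,-0.18,0,0],[-1,0.055,-0.18,0,0],[-1,0.055,-0.18,0,0]]]'
python3 -m jog '[[[-1,0.055,-0.179,0,0.005],[-1,0.055,-0.179,0,0.005],[-1,0.055,-0.179,0,0.005],[-1,0.055,-0.179,0,0.005],[-1,0.055,-0.179,0,0.005]]]'
python3 -m jog '[[[-1,0,0,0.03,0],[-1,0,0,0.06,0],[-1,0,0,0.09,0],[-1,0,0,0.09,0],[-1,0,0,0.09,0]]]'
cat > tr.py <<'E'
from h import *
s=robot.observe();y=.207;o=np.array([.4368,.1862]);d=s["tool_pos"][:2]-o
h=np.array([np.cos(y),np.sin(y)]);l=np.array([-np.sin(y),np.cos(y)])
g=np.array([d@h,s["tool_pos"][2]+.011-.0505])*1000;a=np.pi/6
print("t %.2f h %.1f lat %.1f graspz %.1f | track s %.1f n %.1f | yaw %.3f F %s"%(s["time"],g[0],d@l*1000,g[1]+50.5,g@[np.cos(a),np.sin(a)],g@[-np.sin(a),np.cos(a)],s["tool_rot"][2],s["contact_force"].round(1)),s["grip_force"],s["opening"])
E
python3 tr.py
```

```text
time: 8.35
tool_pos: [0.484, 0.018, 0.2445]
tool_rot: [-3.138, 0.004, 0.215]
contact_force: [-0.8, 1.7, -0.8]
opening: 0.0563
grip_force: 25.0
time: 8.77
tool_pos: [0.5, 0.2047, 0.2441]
tool_rot: [-3.14, 0.004, 0.211]
contact_force: [-0.1, -0.8, -2.2]
opening: 0.0556
grip_force: 25.0
time: 9.18
tool_pos: [0.4996, 0.2002, 0.1543]
tool_rot: [3.141, 0.007, 0.208]
contact_force: [0.0, 0.8, -0.9]
opening: 0.0559
grip_force: 25.0
t 9.18 h 64.3 lat 0.8 graspz 165.3 | track s 113.1 n 67.3 | yaw 0.208 F [ 0.   0.8 -0.9] 24.999512135982513 0.05591745020830458
```

```bash
python3 -m jog '[[[-1,0.004,0.001,0.012,0],[-1,0.004,0.001,0.022,0],[-1,0.004,0.001,0.026,0],[-1,0.004,0.001,0.026,0]]]'; python3 tr.py
python3 -m jog '[[[-1,-0.0015,0,0.0025,0],[-1,-0.003,0,0.005,0],[-1,-0.0045,0,0.0075,0],[-1,-0.0045,0,0.0075,0]]]'; python3 tr.py
```

```text
time: 9.52
tool_pos: [0.5052, 0.2, 0.1302]
tool_rot: [3.142, 0.001, 0.207]
contact_force: [-0.2, 0.7, -1.8]
opening: 0.0557
grip_force: 25.0
t 9.52 h 69.8 lat -0.5 graspz 141.2 | track s 105.8 n 43.7 | yaw 0.207 F [-0.2  0.7 -1.8] 24.99942898750305 0.05570427307377666
time: 9.85
tool_pos: [0.502, 0.1996, 0.1248]
tool_rot: [3.142, -0.004, 0.208]
contact_force: [0.1, -1.1, 3.7]
opening: 0.0561
grip_force: 25.0
t 9.85 h 66.5 lat -0.3 graspz 135.8 | track s 100.3 n 40.6 | yaw 0.208 F [ 0.1 -1.1  3.7] 25.00021666288376 0.05608886832676074
```

```bash
python3 -m jog '[[[-1,-0.0015,0,0.0025,0],[-1,-0.003,0,0.005,0],[-1,-0.004,0,0.007,0],[-1,-0.004,0,0.007,0]]]'; python3 tr.py
python3 -m jog '[[[-1,-0.0015,0,0.0025,0],[-1,-0.003,0,0.005,0],[-1,-0.004,0,0.007,0],[-1,-0.004,0,0.007,0]]]'; python3 tr.py
python3 -c "
from h import *
snap('p1');cv2.imwrite('pics/p1s.png',cv2.resize(robot.read_camera('scene')[150:260,320:480],None,fx=5,fy=5,interpolation=cv2.INTER_CUBIC)[:,:,::-1])"
```

```text
time: 10.18
tool_pos: [0.4982, 0.1988, 0.118]
tool_rot: [3.142, -0.004, 0.208]
contact_force: [-1.1, 0.6, 4.2]
opening: 0.0559
grip_force: 25.0
t 10.18 h 62.7 lat -0.3 graspz 129.0 | track s 93.5 n 36.6 | yaw 0.208 F [-1.1  0.6  4.2] 25.000391900539398 0.05587522951869912
time: 10.52
tool_pos: [0.4947, 0.1981, 0.111]
tool_rot: [3.142, -0.005, 0.208]
contact_force: [0.7, -0.2, 4.5]
opening: 0.0561
grip_force: 25.0
t 10.52 h 59.1 lat -0.3 graspz 122.0 | track s 87.0 n 32.4 | yaw 0.208 F [ 0.7 -0.2  4.5] 25.000391900539398 0.056060586536013736
```

View pics/p1s.png

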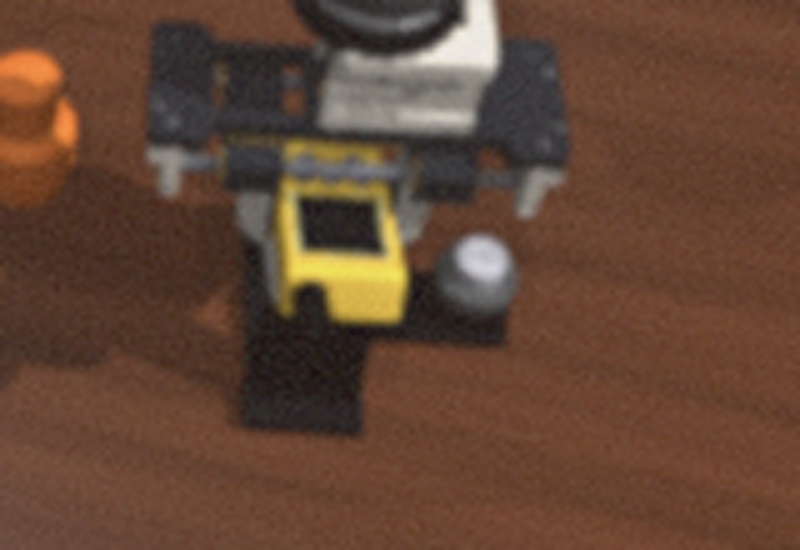

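The scene crop shows the GPS tilting on the upper edge of the slope, antenna end raised and pointing uphill. The plunger is at (480,270), clear of the fingers. I'll continue the same motion.

```bash
python3 -m jog '[[[-1,-0.0015,0,0.0025,0],[-1,-0.003,0,0.005,0],[-1,-0.0045,0,0.007,0],[-1,-0.0045,0,0.007,0]]]'; python3 tr.py
python3 -m jog '[[[-1,0,0,0.0015,0],[-1,0,0,0.003,0],[-1,0,0,0.003,0]]]'; python3 tr.py
python3 -c "
from h import *
snap('p2')"
```

```text
time: 10.95
tool_pos: [0.4893, 0.1969, 0.1032]
tool_rot: [3.142, -0.002, 0.208]
contact_force: [0.9, -1.2, 3.3]
opening: 0.0561
grip_force: 25.0
t 10.95 h 53.6 lat -0.3 graspz 114.2 | track s 78.3 n 28.4 | yaw 0.208 F [ 0.9 -1.2  3.3] 25.000400841236115 0.05606348900120784
time: 11.2
tool_pos: [0.489, 0.1969, 0.1006]
tool_rot: [3.142, -0.001, 0.208]
contact_force: [-2.9, -1.0, 9.5]
opening: 0.0559
grip_force: 25.0
t 11.20 h 53.3 lat -0.3 graspz 111.6 | track s 76.7 n 26.3 | yaw 0.208 F [-2.9 -1.   9.5] 25.000933706760406 0.05592578890658312
```

View pics/p2.png

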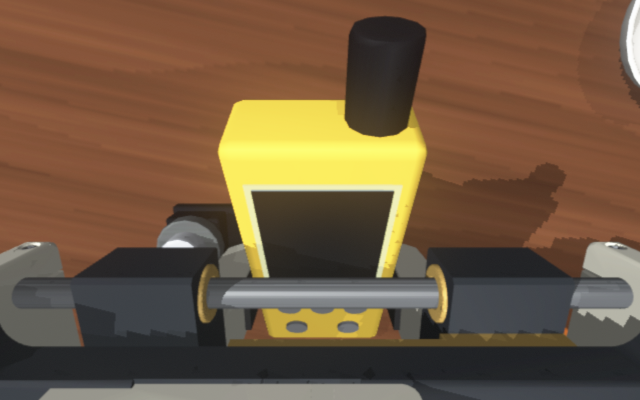

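The picture shows the GPS well tilted, antenna up. The upper edge of its top face runs from (219,152) to (425,151), and the end face's lower edge is at about row 101, from (235,101) on the left. I'll check the tilt by fitting.

Run:
```python
from held import *
print(held('p2',[((60,28,42),(219,152)),((60,-28,42),(425,151)),((60,28,14),(234,101))],x0=(-.02,.5,0)))
```

```text
(array([-0.0191,  0.4978, -0.0002]), array([-2. , -0.7,  0.2,  0.6,  2.3,  0.4]))
```

```bash
python3 -m jog '[[[-1,-0.0043,0,0.0015,0],[-1,-0.0087,0,0.004,0],[-1,-0.013,0,0.0065,0],[-1,-0.0173,0,0.009,0],[-1,-0.0173,0,0.009,0]]]'; python3 tr.py
python3 -m jog '[[[-1,-0.0043,0,0.0025,0],[-1,-0.0087,0,0.005,0],[-1,-0.013,0,0.0075,0],[-1,-0.013,0,0.0075,0]]]'; python3 tr.py
```

```text
time: 11.67
tool_pos: [0.4702, 0.1929, 0.0897]
tool_rot: [3.141, 0.003, 0.208]
contact_force: [-2.2, -0.9, 0.1]
opening: 0.0563
grip_force: 25.0
t 11.67 h 34.1 lat -0.3 graspz 100.7 | track s 54.6 n 26.4 | yaw 0.208 F [-2.2 -0.9  0.1] 25.000340044498444 0.056283578519716625
time: 12.0
tool_pos: [0.458, 0.1903, 0.0824]
tool_rot: [3.141, 0.002, 0.208]
contact_force: [-3.1, -0.2, 0.0]
opening: 0.0559
grip_force: 25.0
t 12.00 h 21.6 lat -0.3 graspz 93.4 | track s 40.1 n 26.3 | yaw 0.208 F [-3.1 -0.2  0. ] 25.000208616256714 0.055921913400252495
```

```bash
python3 -m jog '[[[-1,-0.0043,0,0.0025,0],[-1,-0.0087,0,0.005,0],[-1,-0.013,0,0.0075,0],[-1,-0.0173,0,0.01,0],[-1,-0.0173,0,0.01,0]]]'; python3 tr.py
python3 -m jog '[[[-1,-0.0035,0,0.002,0],[-1,-0.007,0,0.004,0],[-1,-0.007,0,0.004,0]]]'; python3 tr.py
python3 -m jog '[[[-1,-0.0017,0,0.001,0],[-1,-0.0035,0,0.002,0],[-1,-0.0035,0,0.002,0]]]'; python3 tr.py
```

```text
time: 12.42
tool_pos: [0.4415, 0.1868, 0.0726]
tool_rot: [3.141, 0.001, 0.208]
contact_force: [-2.8, -0.1, 1.6]
opening: 0.0558
grip_force: 25.0
t 12.42 h 4.7 lat -0.3 graspz 83.6 | track s 20.6 n 26.3 | yaw 0.208 F [-2.8 -0.1  1.6] 25.00037580728531 0.05575007424226209
time: 12.67
tool_pos: [0.4353, 0.1855, 0.0689]
tool_rot: [3.142, 0.0, 0.208]
contact_force: [-0.9, -0.4, 5.2]
opening: 0.0558
grip_force: 25.0
t 12.67 h -1.6 lat -0.4 graspz 79.9 | track s 13.3 n 26.3 | yaw 0.208 F [-0.9 -0.4  5.2] 25.0003981590271 0.05583083877956071
time: 12.92
tool_pos: [0.4325, 0.1849, 0.0673]
tool_rot: [3.142, -0.001, 0.208]
contact_force: [-0.6, -0.2, 7.1]
opening: 0.0559
grip_force: 25.0
t 12.92 h -4.4 lat -0.4 graspz 78.3 | track s 10.0 n 26.3 | yaw 0.208 F [-0.6 -0.2  7.1] 25.00055730342865 0.055913026878799045
```

```bash
python3 -m jog '[[[-1,-0.0017,0,0.001,0],[-1,-0.0026,0,0.0015,0],[-1,-0.0026,0,0.0015,0]]]'; python3 tr.py
python3 -m jog '[[[-1,-0.0017,0,0.001,0],[-1,-0.0026,0,0.0015,0],[-1,-0.0026,0,0.0015,0]]]'; python3 tr.py
python3 -m jog '[[[-1,-0.0017,0,0.001,0],[-1,-0.0026,0,0.0015,0],[-1,-0.0026,0,0.0015,0]]]'; python3 tr.py
```

```text
time: 13.17
tool_pos: [0.4302, 0.1844, 0.0659]
tool_rot: [3.142, -0.001, 0.208]
contact_force: [-0.0, -0.9, 7.7]
opening: 0.0561
grip_force: 25.0
t 13.17 h -6.9 lat -0.4 graspz 76.9 | track s 7.3 n 26.3 | yaw 0.208 F [-0.  -0.9  7.7] 25.000587701797485 0.05607437369227888
time: 13.42
tool_pos: [0.4276, 0.1839, 0.0644]
tool_rot: [3.142, -0.001, 0.208]
contact_force: [-1.8, 0.7, 5.8]
opening: 0.0558
grip_force: 25.0
t 13.42 h -9.4 lat -0.4 graspz 75.4 | track s 4.3 n 26.3 | yaw 0.208 F [-1.8  0.7  5.8] 25.000649392604828 0.05583446930997158
time: 13.67
tool_pos: [0.4251, 0.1833, 0.0629]
tool_rot: [3.142, -0.001, 0.208]
contact_force: [-1.5, 0.2, 6.9]
opening: 0.0559
grip_force: 25.0
t 13.67 h -12.0 lat -0.4 graspz 73.9 | track s 1.3 n 26.3 | yaw 0.208 F [-1.5  0.2  6.9] 25.000637769699097 0.0558916140780348
```

```bash
python3 -m jog '[[[-1,-0.0017,0,0.001,0],[-1,-0.0026,0,0.0015,0],[-1,-0.0026,0,0.0015,0]]]'; python3 tr.py
python3 - <<'E'
from h import *
a,_=snap('q1')
cv2.imwrite('pics/q1s.png',np.hstack([cv2.resize(robot.read_camera('scene')[160:250,350:440],(400,400),interpolation=cv2.INTER_CUBIC),cv2.resize(a[:260,190:450],(400,400))])[:,:,::-1])
E
```

```text
time: 13.92
tool_pos: [0.4246, 0.1833, 0.0626]
tool_rot: [-3.142, -0.006, 0.208]
contact_force: [2.1, 0.4, 12.9]
opening: 0.0559
grip_force: 25.0
t 13.92 h -12.5 lat -0.4 graspz 73.6 | track s 0.7 n 26.2 | yaw 0.208 F [ 2.1  0.4 12.9] 25.001521110534668 0.05591735041287407
```

View pics/q1s.png

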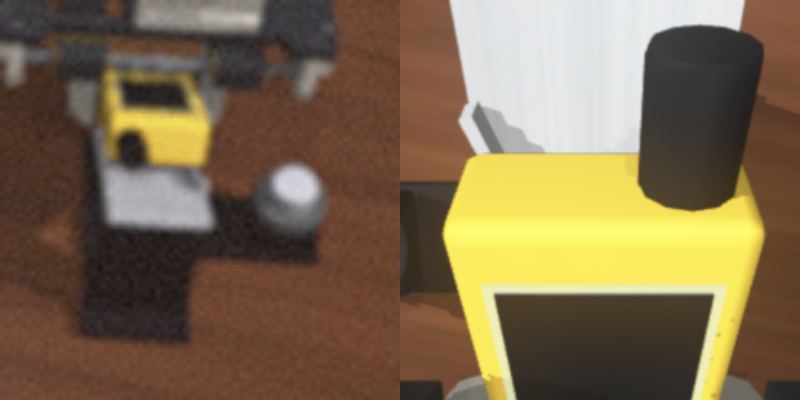

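The left half (scene) shows the GPS down in the track with the bare floor uphill of it. The right half (wrist) shows the case's upper edge at about row 235 and its far bottom edge at row 155, both crop pixels. The motion stopped with force along +x of the track. I'll check the seating against the track fit.

Run:
```python
from fit import *
_,c=load('q1')
p2=lambda u:((u[0]-400)/1.538+190,u[1]/1.538)
obs=[((60,28,42),(445,235)),((60,-28,42),(764,235)),((60,28,14),(471,155))]
# refine the track pose with this view? floor upper end corners & flare are out of view; fit gps centre s,y,n shift in track frame
w=least_squares(lambda q:np.concatenate([proj(c,T(v,np.array([q[0]+P[0],P[1]+q[1],P[2]+q[2]])))-p2(u) for P,u in obs]),[25,0,0])
print(w.x,w.fun.round(1))
f=lambda q:np.concatenate([proj(c,T(np.r_[v[:4],q[3]],np.array([q[0]+P[0],P[1]+q[1],P[2]+q[2]])))-p2(u) for P,u in obs])
w=least_squares(f,[25,0,0,.5]);print(w.x,w.fun.round(1))
print(robot.observe()["contact_force"])
```

```text
[18.9302 -0.3241 -3.4821] [-1.  -0.4  0.1 -0.3  1.1  0.8]
[19.4355 -0.3349 -5.0551  0.5309] [-0.7  0.  -0.1  0.1  1.  -0.2]
[ 1.4057 -0.0631 12.1987]
```

```bash
python3 -m jog '[[[-1,-0.0017,0,0.001,0],[-1,-0.0026,0,0.0015,0],[-1,-0.0026,0,0.0015,0]]]'; python3 tr.py
python3 -m jog '[[[-1,0,0,0,0],[0.6,0,0,0,0],[0.6,0,0,0,0],[0.6,0,0,0,0],[0.6,0,0,0,0]]]'; python3 tr.py
python3 -m jog '[[[0.6,0,0,-0.03,0],[0.6,0,0,-0.07,0],[0.6,0,0,-0.11,0],[0.6,0,0,-0.13,0],[0.6,0,0,-0.13,0]]]'; python3 tr.py
python3 -c "
from h import *
a,_=snap('e1')
cv2.imwrite('pics/e1c.png',a[:,:,::-1])"
```

```text
time: 14.27
tool_pos: [0.4239, 0.1831, 0.0619]
tool_rot: [-3.141, -0.011, 0.208]
contact_force: [4.2, 0.8, 15.5]
opening: 0.0558
grip_force: 25.0
t 14.27 h -13.2 lat -0.4 graspz 72.9 | track s -0.3 n 26.0 | yaw 0.208 F [ 4.2  0.8 15.5] 25.000484883785248 0.0557531104956051
time: 14.68
tool_pos: [0.4189, 0.182, 0.059]
tool_rot: [3.141, 0.001, 0.208]
contact_force: [-0.3, 0.2, 0.3]
opening: 0.0727
grip_force: 0.0
t 14.68 h -18.4 lat -0.4 graspz 70.0 | track s -6.2 n 26.1 | yaw 0.208 F [-0.3  0.2  0.3] 0.0 0.07271179949238156
time: 15.1
tool_pos: [0.4216, 0.1828, 0.1937]
tool_rot: [-3.141, -0.008, 0.208]
contact_force: [0.6, -0.6, -0.3]
opening: 0.0734
grip_force: 0.0
t 15.10 h -15.6 lat -0.2 graspz 204.7 | track s 63.6 n 141.4 | yaw 0.208 F [ 0.6 -0.6 -0.3] 0.0 0.07335325873045098
```

View pics/e1c.png

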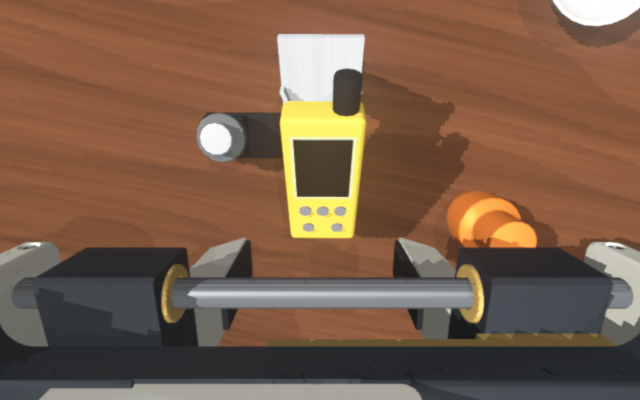

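The picture shows the released GPS seated in the track. Its tail corners are at (291,237) and (355,237) and its far end is at about row 103. The floor's upper corners are at (278,35) and (364,35), and the plunger top is at (215,138). I'll check the seating relative to the floor corners and work out the move to the plunger.

Run:
```python
from fit import *
im,c=load('e1')
for P,u in[((120,28,0),(278,35)),((120,-28,0),(364,35))]:print("floor corner pred",proj(c,T(v,P)).round(1),u)
v2=v.copy();r=least_squares(lambda d:np.concatenate([proj(c,T(np.r_[v[0]+d[0],v[1]+d[1],v[2:]],P))-u for P,u in[((120,28,0),(278,35)),((120,-28,0),(364,35))]]),[0,0]);print("shift",r.x);v2[:2]+=r.x
k=quad(im);k=k[k[:,1]<245]
print("yellow rows",k.min(0),k.max(0))
for s in(20,25,30):
    print(s,[proj(c,T(v2,P)).round(1) for P in((s-60,28,42),(s-60,-28,42),(s+60,28,14),(s+60,28,42))])
# plunger
h=cv2.cvtColor(np.ascontiguousarray(im),cv2.COLOR_RGB2HSV);m=cv2.inRange(h,(0,0,225),(180,40,255));m[:,:190]=0;m[:,250:]=0
n,l,st,ce=cv2.connectedComponentsWithStats(m);i=1+np.argmax(st[1:,4]);print("plunger",ce[i],st[i])
_,ca=load('m1');X=tri((ca,(139.2,111.3)),(c2,ub((475,370))),(c,ce[i]));print(X)
s=robot.observe();Rt=R.from_euler("xyz",s["tool_rot"]).as_matrix();print("tool delta",Rt.T@(X[0]-s["tool_pos"]),s["tool_pos"])
```

```text
floor corner pred [278.6  35.7] (278, 35)
floor corner pred [365.8  35.7] (364, 35)
shift [0.0002 0.0009]
yellow rows [279. 101.] [365. 237.]
20 [array([289.7, 243. ]), array([352.6, 243. ]), array([280.8, 103.2]), array([276.9, 124.7])]
25 [array([289.3, 239.4]), array([353. , 239.5]), array([280.2,  96.4]), array([276.2, 117.6])]
30 [array([288.9, 235.7]), array([353.4, 235.8]), array([279.6,  89.5]), array([275.4, 110.4])]
plunger [215.1413 138.4609] [200 123  31  31 729]
(array([0.452 , 0.2831, 0.0549]), [array([-0.2, -0.1]), array([ 0.1, -0.3]), array([0.1, 0.4])])
tool delta [ 0.0511 -0.0919  0.1366] [0.4204 0.1824 0.1912]
```

```bash
python3 -m jog '[[[-1,0.03,-0.017,0,0],[-1,0.06,-0.017,0,0],[-1,0.098,-0.017,0,0],[-1,0.098,-0.017,0,0],[-1,0.098,-0.017,0,0]]]' 10; python3 tr.py
python3 -m jog '[[[-1,0,0,0.03,0],[-1,0,0,0.06,0],[-1,0,0,0.07,0],[-1,0,0,0.07,0]]]'; python3 tr.py
python3 -m jog '[[[-1,-0.004,0,0.002,0],[-1,-0.008,0,0.004,0],[-1,-0.009,0,0.005,0],[-1,-0.009,0,0.005,0]]]'; python3 tr.py
```

```text
time: 15.57
tool_pos: [0.5118, 0.2188, 0.1864]
tool_rot: [3.141, 0.005, 0.207]
contact_force: [-0.3, 0.1, -1.0]
opening: 0.0442
grip_force: 0.0
t 15.57 h 80.1 lat 16.5 graspz 197.4 | track s 142.8 n 87.2 | yaw 0.207 F [-0.3  0.1 -1. ] 0.0 0.044244088187592685
time: 15.9
tool_pos: [0.5091, 0.2183, 0.1167]
tool_rot: [3.141, 0.007, 0.208]
contact_force: [-0.0, 0.7, -0.2]
opening: 0.0177
grip_force: 0.0
t 15.90 h 77.4 lat 16.6 graspz 127.7 | track s 105.6 n 28.1 | yaw 0.208 F [-0.   0.7 -0.2] 0.0 0.01770053394102887
time: 16.23
tool_pos: [0.5049, 0.2175, 0.1168]
tool_rot: [-3.142, -0.007, 0.208]
contact_force: [4.8, 0.4, 4.2]
opening: 0.001
grip_force: 2.8
t 16.23 h 73.1 lat 16.6 graspz 127.8 | track s 102.0 n 30.4 | yaw 0.208 F [4.8 0.4 4.2] 2.840876206755638 0.0010283422543161808
```

```bash
python3 -m jog '[[[-1,-0.002,0,0.001,0],[-1,-0.005,0,0.003,0],[-1,-0.005,0,0.003,0],[-1,-0.005,0,0.003,0]]]'; python3 tr.py
python3 -m jog '[[[-1,0.012,0,-0.005,0],[-1,0.014,0,-0.03,0],[-1,0.014,0,-0.07,0],[-1,0.014,0,-0.07,0]]]'; python3 tr.py
python3 - <<'E'
from h import *
s=robot.observe();Rt=R.from_euler("xyz",s["tool_rot"]).as_matrix();print(Rt.T@(np.array([.452,.2831,.055])-s["tool_pos"]),s["tool_pos"])
E
```

```text
time: 16.57
tool_pos: [0.5044, 0.2175, 0.1164]
tool_rot: [-3.141, -0.018, 0.207]
contact_force: [12.8, 2.6, 10.8]
opening: 0.0004
grip_force: 8.4
t 16.57 h 72.6 lat 16.7 graspz 127.4 | track s 101.3 n 30.3 | yaw 0.207 F [12.8  2.6 10.8] 8.426553625613451 0.00035949393526973396
time: 16.9
tool_pos: [0.5145, 0.2198, 0.1889]
tool_rot: [-3.141, -0.012, 0.208]
contact_force: [0.5, 0.0, 0.6]
opening: 0.0005
grip_force: 0.0
t 16.90 h 82.9 lat 16.9 graspz 199.9 | track s 146.5 n 87.9 | yaw 0.208 F [0.5 0.  0.6] 0.0 0.0005280020153345514
[-0.04963489 -0.07480398  0.13335107] [0.51450499 0.21975921 0.18887619]
```

```bash
python3 -m jog '[[[-1,-0.048,-0.075,0,-0.6],[-1,-0.048,-0.075,0,-0.6],[-1,-0.048,-0.075,0,-0.6],[-1,-0.048,-0.075,0,-0.6],[-1,-0.048,-0.075,0,-0.6]]]'
python3 -m jog '[[[-1,0,0,0,-0.6],[-1,0,0,0,-0.6],[-1,0,0,0,-0.6],[-1,0,0,0,-0.6],[-1,0,0,0,-0.6]]]'
python3 -m jog '[[[-1,0,0,0,-0.37],[-1,0,0,0,-0.37],[-1,0,0,0,-0.37],[-1,0,0,0,-0.37],[-1,0,0,0,-0.37]]]'
python3 - <<'E'
from h import *
s=robot.observe();d=np.array([.452,.2831])-s["tool_pos"][:2];y=s["tool_rot"][2];print("dx %.4f dy %.4f"%(d@[np.cos(y),np.sin(y)],d@[np.sin(y),-np.cos(y)]),s["tool_pos"],s["tool_rot"],s["qpos"].round(2))
E
```

```text
time: 17.32
tool_pos: [0.448, 0.283, 0.1823]
tool_rot: [3.141, -0.0, 0.816]
contact_force: [0.4, 0.5, -0.8]
opening: 0.0004
grip_force: 0.0
time: 17.73
tool_pos: [0.4487, 0.2822, 0.1821]
tool_rot: [3.141, 0.0, 1.414]
contact_force: [-0.0, 0.2, 0.4]
opening: 0.0008
grip_force: 0.0
time: 18.15
tool_pos: [0.449, 0.2823, 0.182]
tool_rot: [3.141, 0.0, 1.774]
contact_force: [-0.2, 0.3, -0.2]
opening: 0.0003
grip_force: 0.0
dx 0.0001 dy 0.0031 [0.448978   0.28232543 0.18196547] [3.14111636e+00 2.29902202e-05 1.77407712e+00] [ 0.42  0.4   1.59 -0.    1.15  0.21]
```

```bash
python3 -m jog '[[[-1,0,0.003,0.04,0],[-1,0,0.003,0.08,0],[-1,0,0.003,0.108,0],[-1,0,0.003,0.11,0],[-1,0,0.003,0.11,0]]]'
python3 -m jog '[[[-1,0,0,0.003,0],[-1,0,0,0.006,0],[-1,0,0,0.009,0],[-1,0,0,0.012,0],[-1,0,0,0.012,0]]]'
python3 -m jog '[[[-1,0,0,0.003,0],[-1,0,0,0.005,0],[-1,0,0,0.007,0],[-1,0,0,0.007,0]]]'
```

```text
time: 18.57
tool_pos: [0.4514, 0.2827, 0.0707]
tool_rot: [-3.138, 0.001, 1.775]
contact_force: [-0.2, -0.4, 0.9]
opening: 0.0005
grip_force: 0.0
time: 18.98
tool_pos: [0.4531, 0.2835, 0.0601]
tool_rot: [3.139, -0.0, 1.777]
contact_force: [0.6, 1.3, 3.6]
opening: 0.0003
grip_force: 1.4
time: 19.32
tool_pos: [0.4532, 0.2835, 0.0541]
tool_rot: [3.139, -0.0, 1.778]
contact_force: [-1.4, -0.8, 14.0]
opening: 0.0006
grip_force: 7.0
```

```bash
python3 -m jog '[[[-1,0,0,0.002,0],[-1,0,0,0.003,0],[-1,0,0,0.003,0],[-1,0,0,0.003,0]]]'
python3 -m jog '[[[-1,0,0,-0.01,0],[-1,0,0,-0.02,0],[-1,0,0,-0.05,0],[-1,0,0,-0.09,0],[-1,0,0,-0.12,0]]]'
python3 - <<'E'
from fit import *
t=cv2.imread('pics/scene0.png');s=robot.observe()
im,c=snap('z1')
h=cv2.cvtColor(np.ascontiguousarray(im),cv2.COLOR_RGB2HSV);m=cv2.inRange(h,(0,0,225),(180,40,255))
n,l,st,ce=cv2.connectedComponentsWithStats(m)
print([(ce[i].round(1),st[i][4]) for i in range(1,n) if st[i][4]>150])
print([ (z,proj(c,(.452,.2831,z)).round(1)) for z in(.045,.055)],s["time"],s["contact_force"])
A=robot.read_camera("top")
for nm,lo,hi in(("orange",(5,150,120),(18,255,255)),("yellow",(22,110,90),(38,255,255))):
  for I in(cv2.imread('pics/top0.png')[:,:,::-1],A):
    h=cv2.cvtColor(np.ascontiguousarray(I[100:300,150:470]),cv2.COLOR_RGB2HSV);m=cv2.inRange(h,lo,hi);n,l,st,ce=cv2.connectedComponentsWithStats(m);i=1+np.argmax(st[1:,4]);print(nm,ce[i]+[150,100],st[i][4])
E
```

```text
time: 19.65
tool_pos: [0.4533, 0.2836, 0.0536]
tool_rot: [3.137, -0.001, 1.778]
contact_force: [-8.5, -3.9, 37.4]
opening: 0.0003
grip_force: 18.6
time: 20.07
tool_pos: [0.4517, 0.2829, 0.1711]
tool_rot: [-3.14, 0.0, 1.778]
contact_force: [1.6, 0.5, -0.2]
opening: 0.0002
grip_force: 0.0
[(array([322.7, 200.9]), np.int32(802)), (array([ 18.8, 252.4]), np.int32(421)), (array([629.6, 253.6]), np.int32(193)), (array([240.9, 392.1]), np.int32(5454))]
[(0.045, array([322.3, 197.9])), (0.055, array([322.3, 201. ]))] 20.0667 [ 1.629   0.4659 -0.2362]
orange [320.1688 246.1538] 468
orange [320.8205 246.1538] 429
yellow [426.4784 195.4813] 694
yellow [251.8048 236.9815] 702
```

```bash
python3 -c "
from cell import robot
print(robot.hand_in())"
```

```text
the job is handed in; nothing more can be done
None
```

The GPS is seated in the track against its stop, antenna end uphill. The lock plunger was then pressed to its stop and sprang back, the dish and light were not touched, and the job was handed in at about 20 s.

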